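Find the bead pot that the loose lid screws onto

ROBOT

A 6-joint arm with a two-finger parallel gripper is mounted at the origin on a cart in front of the work surface, level with it; the furniture and walls round the work are solid. World frame = base frame: x ahead of the robot, y to its left, z up, the work surface at z = 0. Lengths are in m, angles in degrees, forces in N, time in s.
With the tool pointing down it reaches from about 0.375 to 0.9 m from the base axis. Payload 3.1 kg.
Tool frame: the origin (TCP) lies on the centre line of the jaws, within the pads' length; the fingertips stand 8 mm ahead of it and the grasp point (between the pads) lies 11 mm behind it; z points along the fingers, y is the line along which they close (so a half turn about z gives the same grasp; the last joint's range is limited). The gripper opens to 87 mm and grips with 3 to 60 N. Pads are 19 mm wide; open, the fingers measure 117 mm over their backs; the gripper's body (75 mm by 190 mm) begins 51 mm behind the grasp point.
Start: joints at [-84.54, 30.224, 82.088, -0, 67.689, -10.227], TCP at [0.169, -0.602, 0.209] pointing down, gripper open.
Joint ranges: [-176.69, 176.69], [-43.24, 126.21], [12.49, 139.97], [-82, 262], [0, 151.66], [-163.58, 163.58]. Speed limits (degrees/s): [159.86, 159.86, 180, 180, 180, 180].

INTERFACE

Orientations are given as a 3x3 rotation matrix whose columns are the frame's x, y, z axes.
In Python, from rig import * gives the robot as it stands.
- The arm moves only by the tool step_arm, never from a script. Its argument "targets" is a list of rows, each a list of 5 numbers: the opening, from -1 (shut) to 1 (fully open), then the shift along the world's x, y, z normalised to -1 to 1, where 1 is 0.25 m, then the turn about the world's z normalised to -1 to 1, where 1 is 180 degrees. In form: [[fingers, x, y, z, turn], ...]. A call has 1 to 20 rows; each row is the pose to reach, as a shift and turn from the pose commanded when the call began, turning the shorter way round; what a row does not reach only later rows make up. A row lasts 1/10 s, in which the tool goes at most 50 mm and 8.59 degrees, less where a joint would pass 70% of its speed; a pose out of reach is approached as far as the arm can. A call with a number of a shift or a turn outside -1 to 1 is refused whole. A call with a gripper value outside its range is refused whole. The fingers move at their own pace and stop on an object; the grip force is fixed at half the most. Time passes only in rows, so rows that repeat a pose let the fingers close. It gives the time, the measured TCP pose, the force, the opening and the grip force at its end, in the units of the state.
- read_state(): the state, without advancing time (a new reading comes with each control period).
- capture(name): name is "side" or "top" or "wrist"; returns a dict with "color" (400x640x3 uint8, red, green, blue), "mtx" (3x3 intrinsics, pixels), "k1" (the pictures are not rectified: a ray, as slopes to the right and down, at radius r is drawn at 1 + k1 r^2 times it, then the intrinsics apply), "pose" (4x4, takes a point from camera to world coordinates). Camera axes: x right, y down, z forward; pixel columns grow to the right and rows downward; lengths in m; the calibration is good to about 2 mm. A picture is of the moment at which its call begins. There is no depth.
- hand_in(): hands the job in; it is judged then, once.
The state is a dict: "time_s": time; "joint_positions": joint angles; "qvel": joint speeds; "tau": joint torques, N m; "position": TCP position; "tcp_rot": TCP orientation; "force": force on the tool from outside, world axes, zero at the start; "moment": the same for the moment, N m; "opening": opening from 0.0 (shut) to 1.0 (fully open); "grasp_force": force on a finger pad.
Only numpy, scipy, OpenCV 4.12 (cv2) and the standard library are available. Lean on these libraries where they do the work, as an engineer would, in place of code of your own. Each camera call takes 0.05 s, during which the arm holds its last target. There are 200 camera calls.

TASK

The loose teal lid belongs to one of the three open bead pots in the wooden board, but they all look alike: try it on them by screwing it clockwise until you find the pot on which it threads fully home, flat down on the rim, and leave it there. On a wrong pot it jams a few millimetres short; take it off again and try the next. Leave the other things on the desk where they are.

Things in the scene. Friction and masses are not known exactly. Their poses are not given: they have to be found in the camera images.
- lid: loose round teal screw lid, 60 mm diameter, 20 mm high, 40 g, standing open side down. Origin: centre of its open underside; z up. Top disc, 60 mm across, from 12 to 20 mm above the origin: grip across its sides. Skirt below it, 58 mm across; at its lower edge, inside, five lugs 72 degrees apart, which run in a pot's thread. Nothing else marks its yaw.
- holder: fixed wooden board 70 x 330 x 20 mm; origin under its centre, y along its length. Three open bead pots, all alike, are set in it 105 mm apart along y; they cannot move or turn. A pot: clear body 56 mm across up to 49 mm above the desk, then a white threaded neck 50 mm across up to the rim at 65 mm, filled to the brim. The lid fits one; which one varies and cannot be seen.
- mouth_0 (a point): centre of the rim of the pot at the board's -y end, 65 mm above the desk; axes as the board's. Thread of each pot: five starts, right-handed, lead 30 mm (clockwise from above, the lid sinks 1 mm per 12 degrees), at an unknown angle. Set on level, the lid rests on the thread with its origin 1 to 7.5 mm below the rim; turning clockwise under a light push then screws it on.
- mouth_1 (a point): centre of the rim of the middle pot; else as mouth_0. On the pot that fits, the lid comes home after 55 to 130 degrees in all (regrasp if the wrist runs out): the inside of its top sits on the rim, lid origin 12 mm below the rim, and further turning binds. Nothing turns by its own weight: the lid may be let go at any moment.
- mouth_2 (a point): centre of the rim of the pot at the board's +y end; else as mouth_0. On a pot that does not fit, the lid starts alike but jams hard with its origin 7.5 to 9.5 mm below the rim, 2.5 mm or more short of home. Turn it back anticlockwise by at most 90 degrees and lift it off. Free running takes under 0.3 N m at 5 N of push; a hard stop is felt as more.
- spool_red: bystander: spool of red thread, 24 mm diameter, 32 mm high, standing; origin under its centre
- spool_blue: bystander: spool of blue thread, 28 mm diameter, 38 mm high, standing; origin under its centre
- spool_black: bystander: spool of black thread, 30 mm diameter, 32 mm high, standing; origin under its centre
- square_tub: bystander: white square tub, 72 x 72 x 55 mm; origin under its centre
- black_pot: bystander: small closed bead pot with a black lid, 36 mm diameter, 33 mm high; origin under its centre
- glue: bystander: glue tube lying on the desk, 27 x 98 x 19 mm; origin under its centre
Mind the look-alikes: they are no part of the job. What is meant by the lid is not black, green or purple, and is the larger of those in its own colour.

How it is judged (in metres and radians):
At the end, for the whole second after the job is handed in: The lid is at rest and level (within 0.05 rad) on one pot, within 3 mm of its axis, screwed home: its underside at least 10.5 mm below the rim (12 mm is full contact), released (((horizontal distance between lid and mouth_0 below 0.003 m and z of lid in the frame of mouth_0 between -0.0145 and -0.0105 m) or (horizontal distance between lid and mouth_1 below 0.003 m and z of lid in the frame of mouth_1 between -0.0145 and -0.0105 m) or (horizontal distance between lid and mouth_2 below 0.003 m and z of lid in the frame of mouth_2 between -0.0145 and -0.0105 m)) and angle between lid's own z axis and vertical below 0.05 rad and linear speed of lid below 0.01 m/s); the robot touches nothing.
It fails at once if a bystander (spools, tub, small pot, glue tube) is moved by more than 25 mm (distance of any of spool_red, spool_blue, spool_black, square_tub, black_pot, glue from where it was at the start of the episode above 0.025 m).
It also fails if it takes over 72 s, if anything falls off the work surface, if the arm or the gripper's body presses on something with over 40 N, if the wrist force passes 120 N, or if a joint passes its speed limit or range.

## Working session

There is one attempt and no reset: what is moved stays moved. The work goes in short steps, Python scripts to look and compute and a tool call to move; the robot and the scene stay as the last step left them, time stands still between calls to the robot, and variables do not carry over. Pictures are saved under pics/ and viewed, at most 10 in all, crops included, and the job is handed in when it is done.

Besides the shell and the picture viewer there is one more tool, called after "Emit:" by a JSON object that holds its "name" and its "arguments", one argument or row to a line. step_arm: Moves the arm, as the interface text tells. Scaled input: -1 to 1 covers 0.25 m each way for a shift and 180 degrees each way for a turn. Its arguments: {"type":"object","properties":{"targets":{"type":"array","items":{"type":"array","items":{"type":"number"}}}},"required":["targets"]}

```bash
mkdir -p pics; python3 - <<'E'
from rig import *
import cv2,pickle
for n in ("top","side"):
    c=capture(n); cv2.imwrite(f"pics/{n}0.png",c["color"][:,:,::-1]); pickle.dump(c,open(f"{n}0.pkl","wb"))
    print(n,c["mtx"],c["k1"],c["pose"])
s=read_state(); print(s)
E
```

```text
top [[402.86852623   0.         321.00846017]
 [  0.         402.86852623 199.01470285]
 [  0.           0.           1.        ]] -0.07785007324961268 [[-0.02504563 -0.99753362  0.06556979  0.51960183]
 [-0.99905905  0.02265286 -0.03698469 -0.01696151]
 [ 0.03540813 -0.06643439 -0.99716234  1.0435158 ]
 [ 0.          0.          0.          1.        ]]
side [[485.21749234   0.         325.97484731]
 [  0.         485.21749234 205.61908805]
 [  0.           0.           1.        ]] -0.02101020756143585 [[ 0.96248435 -0.11865964  0.24401591  0.23257464]
 [-0.27125493 -0.44292355  0.85454052 -1.3412355 ]
 [ 0.00668092 -0.88867239 -0.45849399  0.77812752]
 [ 0.          0.          0.          1.        ]]
{'time_s': 0.1, 'joint_positions': array([-8.45377572e+01,  3.02736593e+01,  8.21495075e+01,  1.17384340e-05,
        6.76898743e+01, -1.02267598e+01]), 'qvel': array([ 0.14854429, -0.10790848, -0.15579111,  0.07405978, -0.06326237,
       -0.05576263]), 'tau': array([-6.17880014e-04, -4.40986848e+01, -1.77150142e+01,  6.35195570e-02,
        5.33787499e-02, -3.60015838e-05]), 'position': array([ 0.16897686, -0.60100466,  0.20786674]), 'tcp_rot': array([[ 9.62743722e-01,  2.70415404e-01, -1.87614713e-04],
       [ 2.70415242e-01, -9.62741783e-01,  1.96399575e-03],
       [ 3.50470182e-04, -1.94155846e-03, -9.99998054e-01]]), 'force': array([-0.57844171,  0.88998239,  0.3157711 ]), 'moment': array([-0.03391083, -0.04981514, -0.05898953]), 'grasp_force': 0.0, 'opening': 1.0025044016162845}
```

View pics/top0.png

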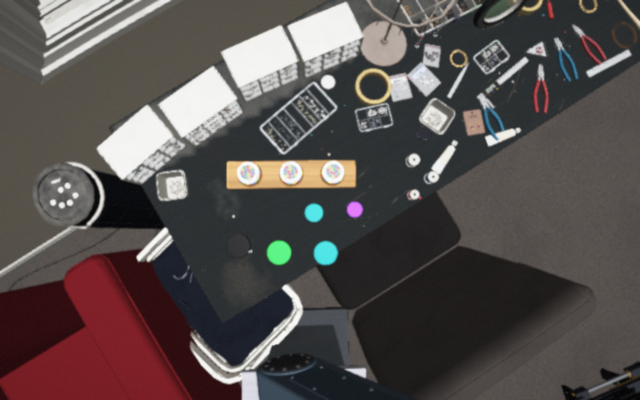

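View pics/side0.png

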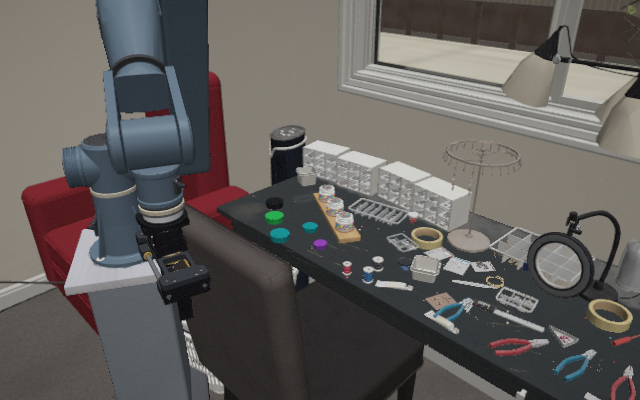

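```bash
cat > h.py <<'E'
import numpy as np, cv2, pickle
def unproj(c,uv,z):
    K,k1,P=c["mtx"],c["k1"],c["pose"]
    d=cv2.undistortPoints(np.float64([[uv]]),K,np.float64([k1,0,0,0]),P=None)[0,0]
    r=P[:3,:3]@np.r_[d,1]; t=(z-P[2,3])/r[2]
    return P[:3,3]+t*r
def proj(c,p):
    P=c["pose"]; q=P[:3,:3].T@(np.asarray(p,float)-P[:3,3])
    return cv2.projectPoints(q[None],np.zeros(3),np.zeros(3),c["mtx"],np.float64([c["k1"],0,0,0]))[0].ravel()
def blobs(img,lo,hi,amin):
    m=cv2.inRange(cv2.cvtColor(img,cv2.COLOR_RGB2HSV),lo,hi)
    n,l,s,ce=cv2.connectedComponentsWithStats(m)
    return [(ce[i],s[i]) for i in range(1,n) if s[i][4]>amin]
E
python3 - <<'E'
from h import *
for n in("top","side"):
    c=pickle.load(open(n+"0.pkl","rb")); im=c["color"]
    print(n)
    for nm,lo,hi in(("teal",(80,120,60),(100,255,255)),("wood",(10,90,90),(25,255,255))):
        for ce,s in blobs(im,lo,hi,60):
            p=unproj(c,ce,.02); e=[unproj(c,q,.02) for q in((s[0],ce[1]),(s[0]+s[2],ce[1]),(ce[0],s[1]),(ce[0],s[1]+s[3]))]
            print(nm,ce.round(1),s,p.round(4),'w',np.linalg.norm(e[0]-e[1]).round(4),'h',np.linalg.norm(e[2]-e[3]).round(4))
t=pickle.load(open("top0.pkl","rb"))
for uv in((248,173),(291,173),(333,172)): print(unproj(t,uv,.065).round(4))
for uv in((316,272),(357,310),(462,240),(435,195),(222,320),(640,60),(414,194),(413,160),(432,177)): print('desk',uv,unproj(t,uv,0).round(3))
crop=cv2.resize(t["color"][140:280,210:420],None,fx=3.8,fy=3.8,interpolation=cv2.INTER_CUBIC); cv2.imwrite("pics/c.png",crop[:,:,::-1])
E
```

```text
top
teal [562.1  66.1] [558  51  12  31  86] [ 0.9416 -0.7341  0.02  ] w 0.0366 h 0.0905
teal [571.1  64.4] [564  52  13  27  75] [ 0.9471 -0.7622  0.02  ] w 0.04 h 0.0793
teal [496.5 118.8] [489 108  15  22  72] [ 0.7912 -0.5298  0.02  ] w 0.0421 h 0.0603
teal [487.9 123.5] [483 110  13  28  91] [ 0.7784 -0.5048  0.02  ] w 0.0363 h 0.0763
teal [313.5 212.3] [304 203  20  20 309] [ 0.5534 -0.0349  0.02  ] w 0.0508 h 0.0508
teal [325.2 252.7] [313 240  26  26 510] [ 0.4507 -0.0621  0.02  ] w 0.0659 h 0.0655
wood [531.7   7.2] [522   0  20  12  84] [ 1.1132 -0.6604  0.02  ] w 0.0607 h 0.0367
wood [588.    6.6] [579   0  18  13  86] [ 1.124 -0.837  0.02 ] w 0.0585 h 0.041
wood [457.9  58.6] [450  50  17  17  96] [ 0.9577 -0.4333  0.02  ] w 0.0474 h 0.0481
wood [374.4  75.6] [359  71  30  20  99] [ 0.9098 -0.2041  0.02  ] w 0.0798 h 0.0546
wood [362.   94.6] [355  80  23  25  76] [ 0.8584 -0.1691  0.02  ] w 0.0607 h 0.0676
wood [291.2 175.3] [ 226  160  130   30 2297] [0.6494 0.0198 0.02  ] w 0.3322 h 0.0771
side
teal [309.5 226.9] [302 222  16  11 141] [ 0.5466 -0.0554  0.02  ] w 0.0502
[... 238 characters left out ...]
 0.02  ] w 0.0664 h 0.0615
teal [575.1 373.8] [564 364  22  18 121] [ 0.9264 -0.7875  0.02  ] w 0.0458 h 0.0536
wood [337.7 224.8] [314 193  47  50 496] [ 0.6359 -0.0656  0.02  ] w 0.1489 h 0.3408
wood [613.2 307.7] [605 303  17  11  66] [ 1.168  -0.6354  0.02  ] w 0.0424 h 0.0472
[0.6515 0.1232 0.065 ]
[0.6493 0.0184 0.065 ]
[ 0.6496 -0.0843  0.065 ]
desk (316, 272) [ 0.4   -0.038  0.   ]
desk (357, 310) [ 0.3   -0.141  0.   ]
desk (462, 240) [ 0.471 -0.425  0.   ]
desk (435, 195) [ 0.592 -0.357  0.   ]
desk (222, 320) [0.284 0.205 0.   ]
desk (640, 60) [ 0.977 -1.006  0.   ]
desk (414, 194) [ 0.596 -0.301  0.   ]
desk (413, 160) [ 0.686 -0.302  0.   ]
desk (432, 177) [ 0.64  -0.351  0.   ]
```

View pics/c.png

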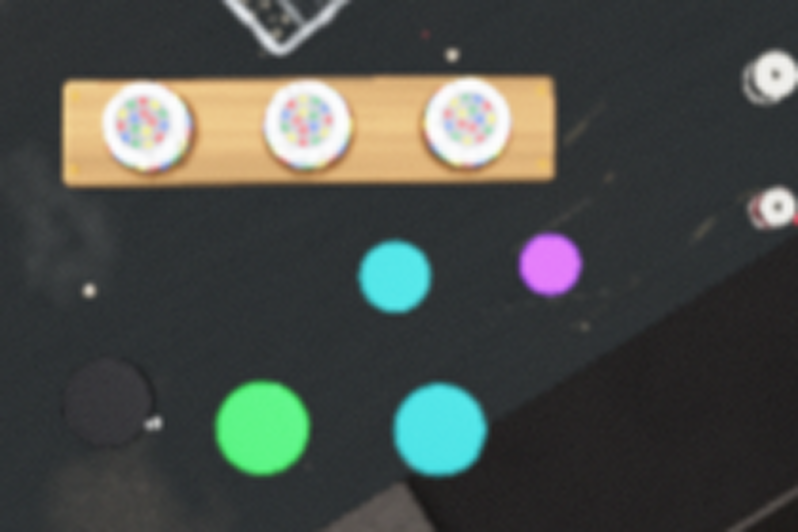

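```bash
python3 - <<'E'
from h import *
t=pickle.load(open("top0.pkl","rb"));s=pickle.load(open("side0.pkl","rb"))
# project top-view chair corners at several heights into side view
for uv in((318,270),(357,310),(462,238),(437,193)):
    print(uv,[(z,unproj(t,uv,z)[:2].round(3).tolist(),proj(s,unproj(t,uv,z)).round(0).tolist()) for z in(-.1,0,.1,.2,.3)])
a=cv2.resize(t["color"][180:380,200:500],None,fx=1.33,fy=1.33,interpolation=cv2.INTER_CUBIC)
b=cv2.resize(s["color"][180:380,150:450],None,fx=1.33,fy=1.33,interpolation=cv2.INTER_CUBIC)
o=cv2.convertScaleAbs(np.hstack([a,b]),alpha=1.9,beta=10)
cv2.imwrite("pics/ch.png",o[:,:,::-1]); print(o.shape)
E
```

```text
(318, 270) [(-0.1, [0.394, -0.046], [263.0, 264.0]), (0, [0.405, -0.043], [265.0, 237.0]), (0.1, [0.416, -0.041], [266.0, 207.0]), (0.2, [0.427, -0.038], [268.0, 176.0]), (0.3, [0.438, -0.036], [270.0, 143.0])]
(357, 310) [(-0.1, [0.279, -0.153], [230.0, 290.0]), (0, [0.3, -0.141], [234.0, 258.0]), (0.1, [0.321, -0.129], [238.0, 225.0]), (0.2, [0.342, -0.117], [242.0, 191.0]), (0.3, [0.363, -0.105], [247.0, 154.0])]
(462, 238) [(-0.1, [0.472, -0.465], [321.0, 351.0]), (0, [0.477, -0.426], [318.0, 310.0]), (0.1, [0.481, -0.386], [316.0, 267.0]), (0.2, [0.485, -0.347], [313.0, 224.0]), (0.3, [0.489, -0.308], [311.0, 179.0])]
(437, 193) [(-0.1, [0.605, -0.396], [362.0, 324.0]), (0, [0.597, -0.363], [356.0, 287.0]), (0.1, [0.59, -0.33], [351.0, 249.0]), (0.2, [0.582, -0.297], [345.0, 209.0]), (0.3, [0.575, -0.263], [339.0, 169.0])]
(266, 798, 3)
```

View pics/ch.png

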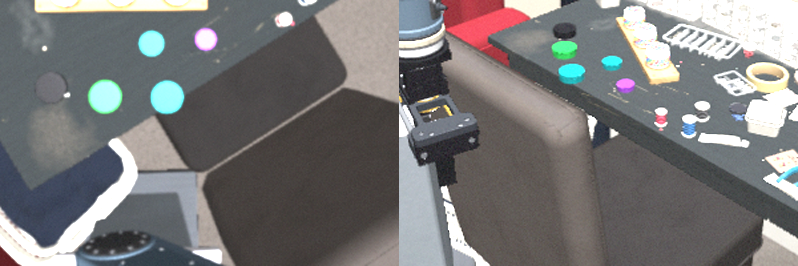

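```bash
python3 - <<'E'
from h import *
t=pickle.load(open("top0.pkl","rb"));s=pickle.load(open("side0.pkl","rb"))
for z in np.arange(-.1,.41,.1):
    print(z.round(1),[proj(t,unproj(s,uv,z)).round(0).tolist()+unproj(s,uv,z)[:2].round(2).tolist() for uv in((290,268),(270,262),(230,235))])
for uv in((595,290),(580,278),(354,319),(456,247),(360,390)): print(uv,[unproj(t,uv,z)[:2].round(2).tolist()+proj(s,unproj(t,uv,z)).round(0).tolist() for z in (-.1,0,.1,.2,.3)])
E
```

```text
-0.1 [[332.0, 241.0, 0.47, -0.09], [315.0, 262.0, 0.42, -0.04], [243.0, 302.0, 0.31, 0.17]]
0.0 [[390.0, 252.0, 0.45, -0.23], [374.0, 271.0, 0.4, -0.19], [304.0, 311.0, 0.3, -0.01]]
0.1 [[458.0, 264.0, 0.42, -0.37], [443.0, 283.0, 0.38, -0.34], [378.0, 321.0, 0.29, -0.18]]
0.2 [[539.0, 279.0, 0.39, -0.52], [525.0, 296.0, 0.35, -0.48], [466.0, 332.0, 0.28, -0.35]]
0.3 [[633.0, 295.0, 0.36, -0.66], [621.0, 311.0, 0.33, -0.63], [571.0, 345.0, 0.28, -0.52]]
0.4 [[737.0, 312.0, 0.34, -0.8], [728.0, 326.0, 0.31, -0.78], [691.0, 356.0, 0.27, -0.69]]
(595, 290) [[0.3, -0.88, 288.0, 538.0], [0.32, -0.8, 288.0, 459.0], [0.34, -0.73, 288.0, 384.0], [0.36, -0.65, 288.0, 311.0], [0.38, -0.58, 288.0, 242.0]]
(580, 278) [[0.34, -0.83, 303.0, 505.0], [0.36, -0.76, 302.0, 433.0], [0.37, -0.69, 300.0, 364.0], [0.39, -0.62, 299.0, 297.0], [0.4, -0.54, 298.0, 232.0]]
(354, 319) [[0.25, -0.14, 221.0, 289.0], [0.28, -0.13, 225.0, 258.0], [0.3, -0.12, 230.0, 225.0], [0.32, -0.11, 235.0, 190.0], [0.35, -0.1, 241.0, 154.0]]
(456, 247) [[0.45, -0.45, 309.0, 348.0], [0.45, -0.41, 308.0, 307.0], [0.46, -0.37, 306.0, 265.0], [0.47, -0.33, 304.0, 222.0], [0.47, -0.3, 303.0, 178.0]]
(360, 390) [[0.05, -0.16, 150.0, 303.0], [0.09, -0.14, 159.0, 269.0], [0.13, -0.13, 169.0, 234.0], [0.18, -0.12, 180.0, 198.0], [0.22, -0.11, 191.0, 160.0]]
```

Emit:
{"name": "step_arm", "arguments": {
  "targets": [
    [1,0,0,0.3,0.05],
    [1,0,0,0.6,0.1],
    [1,0,0,0.9,0.15],
    [1,0,0,1,0.2],
    [1,0.1,0.1,1,0.25],
    [1,0.2,0.2,1,0.3],
    [1,0.3,0.35,1,0.35],
    [1,0.4,0.5,1,0.4],
    [1,0.5,0.65,1,0.45],
    [1,0.6,0.8,1,0.5],
    [1,0.7,0.95,1,0.53],
    [1,0.75,1,1,0.57],
    [1,0.75,1,1,0.6],
    [1,0.75,1,1,0.65],
    [1,0.75,1,1,0.7],
    [1,0.75,1,1,0.74],
    [1,0.75,1,1,0.78],
    [1,0.75,1,1,0.82],
    [1,0.75,1,1,0.87],
    [1,0.75,1,1,0.913]
  ]
}}

```text
time_s: 2.1
position: [0.3563, -0.3514, 0.4582]
tcp_rot: [[-1.0, -0.006, -0.001], [-0.006, 1.0, 0.001], [0.001, 0.001, -1.0]]
force: [0.0, -0.1, 0.6]
opening: 1.001
grasp_force: 0.0
```

Emit:
{"name": "step_arm", "arguments": {
  "targets": [
    [1,0.1,0.2,0,0],
    [1,0.2,0.4,0,0],
    [1,0.3,0.6,0,0],
    [1,0.38,0.8,0,0],
    [1,0.38,1,0,0],
    [1,0.38,1,-0.2,0],
    [1,0.38,1,-0.4,0],
    [1,0.38,1,-0.6,0],
    [1,0.38,1,-0.8,0],
    [1,0.38,1,-0.8,0],
    [1,0.38,1,-0.8,0]
  ]
}}

```text
time_s: 3.2
position: [0.4513, -0.1016, 0.2585]
tcp_rot: [[-1.0, -0.0, -0.002], [-0.0, 1.0, 0.001], [0.002, 0.001, -1.0]]
force: [0.3, -0.0, 1.0]
opening: 0.999
grasp_force: 0.0
```

```bash
python3 - <<'E'
from rig import *
from h import *
c=capture("wrist"); pickle.dump(c,open("w1.pkl","wb")); cv2.imwrite("pics/w1.png",c["color"][:,:,::-1])
print(c["pose"].round(3),c["k1"],c["mtx"][0,0])
s=read_state(); print(s["joint_positions"].round(1),s["position"])
for ce,st in blobs(c["color"],(80,120,60),(100,255,255),200): print(ce.round(1),st,unproj(c,ce,.02).round(4))
E
```

```text
[[-0.     0.967  0.257  0.381]
 [ 1.     0.     0.    -0.102]
 [ 0.     0.257 -0.967  0.435]
 [ 0.     0.     0.     1.   ]] -0.06832842707982267 357.69234486327946
[ -26.6   13.8  100.6   -0.    65.5 -116.6] [ 0.45273873 -0.10236168  0.26017747]
[356.7 170.6] [ 324  142   52   51 1014] [ 0.4542 -0.0553  0.02  ]
[368.5 246.8] [ 350  229   38   37 1081] [ 0.5502 -0.0377  0.02  ]
```

View pics/w1.png

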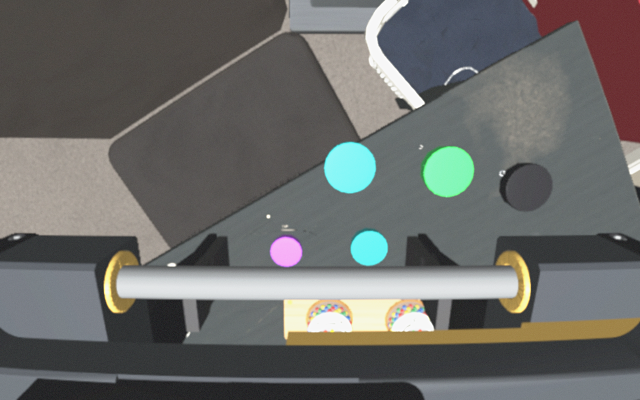

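```bash
cat >> h.py <<'E'
def circ(c,lo,hi,z,box=None,amin=200):
    m=cv2.inRange(cv2.cvtColor(c["color"],cv2.COLOR_RGB2HSV),lo,hi)
    if box: k=np.zeros_like(m); k[box[1]:box[3],box[0]:box[2]]=1; m*=k
    out=[]
    for q in cv2.findContours(m,cv2.RETR_EXTERNAL,cv2.CHAIN_APPROX_NONE)[0]:
        if cv2.contourArea(q)<amin: continue
        w=np.array([unproj(c,p,z)[:2] for p in cv2.convexHull(q)[:,0]],np.float32)
        (x,y),(a,b),_=cv2.fitEllipse(w)
        out.append((np.round((x,y),4).tolist(),round(a,4),round(b,4),cv2.boundingRect(q)))
    return out
E
python3 - <<'E'
from h import *
w=pickle.load(open("w1.pkl","rb"));t=pickle.load(open("top0.pkl","rb"));s=pickle.load(open("side0.pkl","rb"))
T=((78,60,60),(102,255,255))
for c in(w,t): print("lid",circ(c,*T,.02,None if c is w else (300,195,345,275)))
for b in((230,155,267,188),(274,155,310,188),(316,155,352,188)): print("pot",circ(t,(0,0,150),(180,70,255),.065,b))
print("spot",circ(s,(0,0,150),(180,70,255),.065,(310,180,365,245),60))
E
```

```text
lid [([0.5505, -0.0379], 0.0473, 0.0516, (350, 228, 38, 38)), ([0.4505, -0.0638], 0.0619, 0.0623, (323, 141, 54, 53))]
lid [([0.4509, -0.062], 0.0656, 0.067, (312, 240, 27, 26)), ([0.5538, -0.0348], 0.0524, 0.0536, (303, 202, 22, 21))]
pot [([0.6528, 0.1232], 0.0565, 0.0582, (237, 161, 24, 24))]
pot [([0.6513, 0.0199], 0.0564, 0.0577, (279, 161, 23, 24))]
pot [([0.6508, -0.0835], 0.0558, 0.0576, (322, 160, 23, 24))]
spot [([0.6322, -0.0652], 0.0914, 0.237, (322, 197, 32, 35)), ([0.6444, 0.0965], 0.0578, 0.0993, (319, 185, 16, 13))]
```

Emit:
{"name": "step_arm", "arguments": {
  "targets": [
    [1,-0.004,0.155,-0.1,0],
    [1,-0.004,0.155,-0.3,0],
    [1,-0.004,0.155,-0.5,0],
    [1,-0.004,0.155,-0.65,0],
    [1,-0.004,0.155,-0.8,0],
    [1,-0.004,0.155,-0.88,0],
    [1,-0.004,0.155,-0.94,0],
    [1,-0.004,0.155,-0.97,0],
    [1,-0.004,0.155,-0.985,0],
    [1,-0.004,0.155,-0.985,0],
    [-1,-0.004,0.155,-0.985,0],
    [-1,-0.004,0.155,-0.985,0],
    [-1,-0.004,0.155,-0.985,0],
    [-1,-0.004,0.155,-0.985,0],
    [-1,-0.004,0.155,-0.985,0],
    [-1,-0.004,0.155,-0.985,0]
  ]
}}

```text
time_s: 4.85
position: [0.4505, -0.0629, 0.0125]
tcp_rot: [[-1.0, -0.0, 0.0], [-0.0, 1.0, -0.0], [-0.0, -0.0, -1.0]]
force: [0.6, -0.1, 0.5]
opening: 0.542
grasp_force: 0.0
```

```bash
python3 - <<'E'
from rig import *
s=read_state(); print({k:s[k] for k in("position","opening","grasp_force","force","joint_positions")})
E
```

```text
{'position': array([ 0.45050976, -0.06293834,  0.01252555]), 'opening': 0.5421182218459226, 'grasp_force': 0.0, 'force': array([ 0.56750123, -0.07385614,  0.54797186]), 'joint_positions': array([-2.20762827e+01,  3.86997798e+01,  1.14682596e+02, -1.63035706e-03,
        2.66164566e+01, -1.12103364e+02])}
```

Emit:
{"name": "step_arm", "arguments": {
  "targets": [
    [-1,0,0,0,0],
    [-1,0,0,0,0],
    [-1,0,0,0,0]
  ]
}}

```text
time_s: 5.15
position: [0.4505, -0.0629, 0.0124]
tcp_rot: [[-1.0, -0.001, -0.0], [-0.001, 1.0, 0.0], [0.0, 0.0, -1.0]]
force: [0.3, -1.0, 0.2]
opening: 0.265
grasp_force: 0.0
```

```bash
python3 - <<'E'
from rig import *
from h import *
s=read_state(); print({k:s[k] for k in("position","opening","grasp_force","force")})
for n in ("wrist","top"):
  c=capture(n); pickle.dump(c,open(n+"2.pkl","wb")); cv2.imwrite(f"pics/{n}2.png",c["color"][:,:,::-1])
  print(n,circ(c,(78,60,60),(102,255,255),.02,None if n=="wrist" else (300,195,345,275),40))
E
```

```text
{'position': array([ 0.45051152, -0.06292562,  0.01244646]), 'opening': 0.2647890187454612, 'grasp_force': 0.0, 'force': array([ 0.29047674, -0.95178409,  0.20295891])}
wrist [([0.4434, -0.0634], 0.0503, 0.0608, (258, 185, 119, 83))]
top [([0.5538, -0.0348], 0.0527, 0.0533, (303, 202, 22, 21))]
```

View pics/wrist2.png

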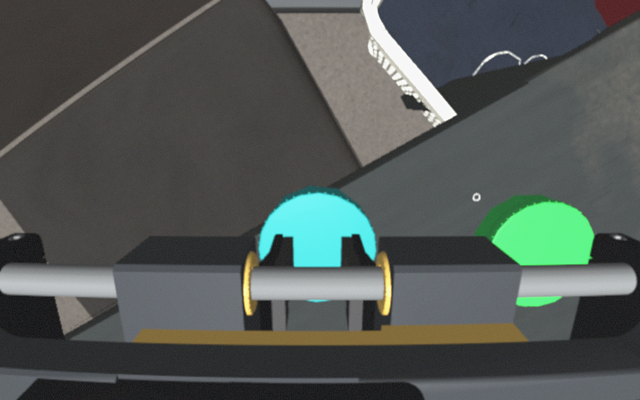

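```bash
python3 - <<'E'
from h import *
a=pickle.load(open("wrist2.pkl","rb"))["color"][175:345,220:420]
b=pickle.load(open("top2.pkl","rb"))["color"][190:290,270:400]
a=cv2.resize(a,(480,408),interpolation=cv2.INTER_CUBIC)
b=cv2.resize(b,(310,240),interpolation=cv2.INTER_CUBIC); b=cv2.copyMakeBorder(b,0,168,0,0,0)
o=cv2.convertScaleAbs(np.hstack([a,b]),alpha=1.8); cv2.imwrite("pics/z.png",o[:,:,::-1])
E
```

```text
(no output)
```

View pics/z.png

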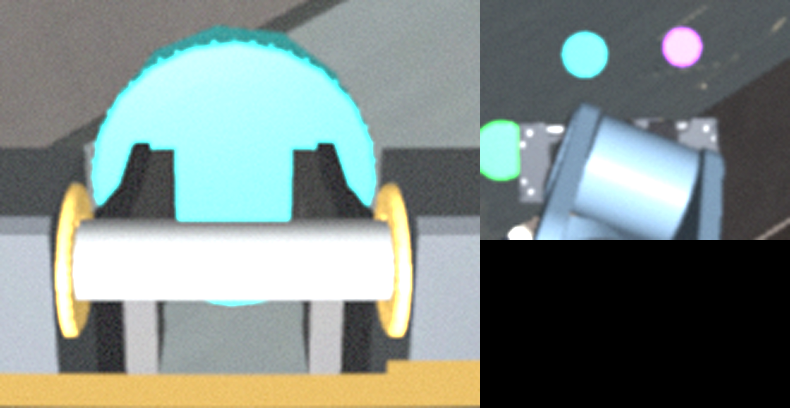

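The fingers closed to about 23 mm without touching anything. In the picture the tips, at row 237 (columns 275–293 and 343–360), lie in front of the lid, so they may be above it. I'll open and feel downward in small steps.

Emit:
{"name": "step_arm", "arguments": {
  "targets": [
    [1,0,0,0,0],
    [1,0,0,0,0],
    [1,0,0,0,0],
    [1,0,0,0,0],
    [1,0,0,0,0],
    [1,0,0,0,0],
    [1,0,0,0,0],
    [1,0,0,0,0],
    [1,0,0,0,0],
    [1,0,0,-0.008,0],
    [1,0,0,-0.016,0],
    [1,0,0,-0.016,0]
  ]
}}

```text
time_s: 6.45
position: [0.4503, -0.0629, 0.0082]
tcp_rot: [[-1.0, -0.0, -0.001], [-0.0, 1.0, 0.0], [0.001, 0.0, -1.0]]
force: [0.1, -0.3, -0.2]
opening: 0.995
grasp_force: 0.0
```

```bash
python3 - <<'E'
from rig import *
from h import *
s=read_state(); print({k:s[k] for k in("position","opening","grasp_force","force","moment")})
c=capture("wrist"); pickle.dump(c,open("w3.pkl","wb"))
print(circ(c,(78,60,60),(102,255,255),.02), c["pose"][:3,3])
cv2.imwrite("pics/w3.png",cv2.convertScaleAbs(c["color"][150:350],alpha=1.6)[:,:,::-1])
E
```

```text
{'position': array([ 0.45033203, -0.06289512,  0.00821125]), 'opening': 0.9947609624752335, 'grasp_force': 0.0, 'force': array([ 0.13625288, -0.26514692, -0.18870988]), 'moment': array([ 0.1334778 , -0.16525199, -0.0031786 ])}
[([0.4759, -0.0635], 0.0094, 0.0277, (291, 300, 53, 7)), ([0.4503, -0.0635], 0.0596, 0.0664, (256, 187, 123, 81))] [ 0.37985409 -0.06337636  0.18458556]
```

View pics/w3.png

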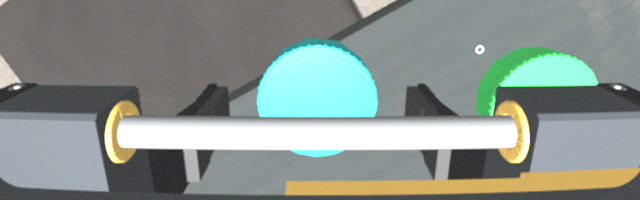

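Emit:
{"name": "step_arm", "arguments": {
  "targets": [
    [1,0,0,-0.008,0],
    [1,0,0,-0.016,0],
    [1,0,0,-0.024,0],
    [1,0,0,-0.024,0]
  ]
}}

```text
time_s: 6.9
position: [0.4504, -0.0629, 0.0022]
tcp_rot: [[-1.0, -0.0, -0.0], [-0.0, 1.0, 0.0], [0.0, 0.0, -1.0]]
force: [0.2, -0.5, -0.1]
opening: 1.0
grasp_force: 0.0
```

Emit:
{"name": "step_arm", "arguments": {
  "targets": [
    [1,0,0,-0.008,0],
    [1,0,0,-0.016,0],
    [1,0,0,-0.024,0],
    [1,0,0,-0.024,0]
  ]
}}

```text
time_s: 7.3
position: [0.4504, -0.0629, -0.0038]
tcp_rot: [[-1.0, -0.0, -0.0], [-0.0, 1.0, 0.0], [0.0, 0.0, -1.0]]
force: [0.7, -0.2, 0.8]
opening: 0.997
grasp_force: 0.0
```

```bash
python3 - <<'E'
from rig import *
s=read_state(); print({k:s[k] for k in("position","joint_positions","force","tau")})
E
```

```text
{'position': array([ 0.4503707 , -0.06288333, -0.00376742]), 'joint_positions': array([-2.20770168e+01,  4.07783507e+01,  1.14934932e+02,  1.30460243e-04,
        2.43162166e+01, -1.12102099e+02]), 'force': array([ 0.72296914, -0.15937261,  0.75754759]), 'tau': array([-6.52253992e-03, -3.71714580e+01, -3.14336099e+00, -2.58774916e-02,
        3.61838692e-02, -1.55878051e-04])}
```

Emit:
{"name": "step_arm", "arguments": {
  "targets": [
    [1,0,0,-0.008,0],
    [1,0,0,-0.016,0],
    [-1,0,0,-0.016,0],
    [-1,0,0,-0.016,0],
    [-1,0,0,-0.016,0],
    [-1,0,0,-0.016,0],
    [-1,0,0,-0.016,0],
    [-1,0,0,-0.016,0]
  ]
}}

```text
time_s: 8.1
position: [0.4506, -0.0629, -0.0074]
tcp_rot: [[-1.0, -0.0, 0.0], [-0.0, 1.0, -0.0], [-0.0, -0.0, -1.0]]
force: [0.4, 0.9, 0.3]
opening: 0.682
grasp_force: 30.0
```

Emit:
{"name": "step_arm", "arguments": {
  "targets": [
    [-1,0,0,0.1,0],
    [-1,0,0,0.25,0],
    [-1,0,0,0.4,0],
    [-1,0,0,0.6,0],
    [-1,0.1,0,0.8,0],
    [-1,0.3,0.1,1,0],
    [-1,0.5,0.2,1,0],
    [-1,0.7,0.3,1,0],
    [-1,0.9,0.332,1,0],
    [-1,1,0.332,1,0],
    [-1,1,0.332,1,0],
    [-1,1,0.332,1,0],
    [-1,1,0.332,1,0]
  ]
}}

```text
time_s: 9.4
position: [0.6986, 0.0199, 0.2415]
tcp_rot: [[-1.0, -0.0, -0.004], [-0.0, 1.0, 0.0], [0.004, 0.0, -1.0]]
force: [-1.8, 1.0, -0.2]
opening: 0.679
grasp_force: 30.0
```

```bash
python3 - <<'E'
from rig import *
from h import *
s=read_state(); print({k:s[k] for k in("position","opening","grasp_force","joint_positions")})
c=capture("wrist"); pickle.dump(c,open("w4.pkl","wb")); print(c["pose"][:3,3])
print("white",circ(c,(0,0,150),(180,70,255),.065,None,300))
print("lid",circ(c,(78,60,60),(102,255,255),.27))
cv2.imwrite("pics/w4.png",c["color"][:,:,::-1])
E
```

```text
{'position': array([0.69855008, 0.01993457, 0.24151519]), 'opening': 0.6793083879626138, 'grasp_force': 29.999859631061554, 'joint_positions': array([-7.49616163e+00,  3.46198573e+01,  6.80626790e+01, -1.89517456e-02,
        7.75279934e+01, -9.75110674e+01])}
[0.62862009 0.01945586 0.41812969]
white [([0.8715, 0.0648], 0.0438, 0.08, (337, 301, 41, 31)), ([0.8542, 0.0947], 0.0262, 0.0503, (370, 299, 27, 33)), ([0.8204, 0.019], 0.0533, 0.3296, (175, 279, 285, 19)), ([0.821, 0.3639], 0.0301, 0.0575, (594, 275, 42, 19)), ([0.8215, -0.3259], 0.0259, 0.0662, (0, 275, 41, 19)), ([0.7545, 0.2629], 0.049, 0.1404, (486, 200, 106, 59)), ([0.7686, 0.056], 0.066, 0.1528, (311, 177, 73, 60)), ([0.6787, -0.27], 0.028, 0.0287, (26, 147, 26, 28)), ([0.654, 0.12], 0.0542, 0.0579, (391, 106, 59, 56)), ([0.6525, 0.0189], 0.0534, 0.0536, (290, 104, 55, 56)), ([0.6515, -0.0826], 0.0539, 0.0571, (185, 104, 57, 55)), ([0.6825, 0.3196], 0.1531, 0.1973, (538, 76, 102, 165)), ([0.5966, -0.2681], 0.0225, 0.0232, (17, 67, 22, 24))]
lid [([0.708, 0.0194], 0.0387, 0.051, (265, 299, 104, 24)), ([0.6981, 0.0193], 0.0587, 0.0665, (251, 195, 132, 73)), ([0.6012, -0.0011], 0.0176, 0.0179, (242, 11, 45, 48))]
```

View pics/w4.png

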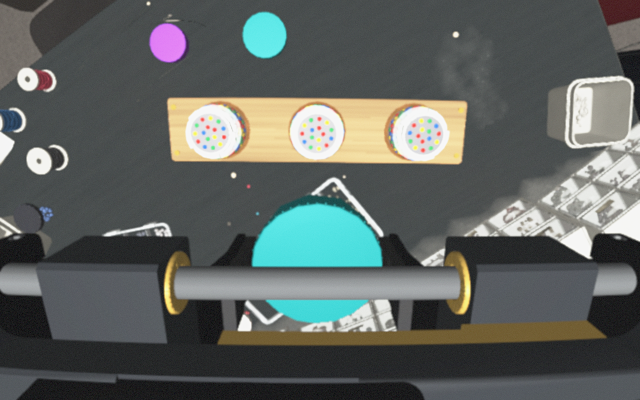

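```bash
python3 - <<'E'
from h import *
c=pickle.load(open("w4.pkl","rb"))
for uv in((212.5,131.5),(317.3,131.8),(422.5,133.5)): print(unproj(c,uv,.065).round(4))
# lid: width from extreme columns of lower edge
m=cv2.inRange(cv2.cvtColor(c["color"],cv2.COLOR_RGB2HSV),(78,60,60),(102,255,255))
for r in range(190,325,6):
    x=np.where(m[r,200:430])[0]+200
    if len(x): print(r,x.min(),x.max(),end='; ')
# edges of rims
g=cv2.cvtColor(c["color"][90:175,170:470],cv2.COLOR_RGB2GRAY)
print(cv2.HoughCircles(cv2.resize(g,None,fx=2,fy=2,interpolation=cv2.INTER_CUBIC),cv2.HOUGH_GRADIENT,1,150,param1=120,param2=20,minRadius=46,maxRadius=62)/2+np.array([170,90,0]))
E
```

```text
[ 0.6514 -0.083   0.065 ]
[0.6521 0.0196 0.065 ]
[0.6533 0.1228 0.065 ]
196 302 326; 202 288 344; 208 278 352; 214 256 360; 220 269 365; 226 264 370; 232 259 374; 238 256 376; 244 254 379; 250 252 381; 256 252 382; 262 251 382; 304 269 363; 310 275 355; 316 286 345; 322 305 320; [[[316.75       132.25        27.39999962]
  [214.75       131.75        29.60000038]
  [420.25       135.25        28.5       ]]]
```

Emit:
{"name": "step_arm", "arguments": {
  "targets": [
    [-1,-0.1,0,-0.1,0],
    [-1,-0.186,0,-0.25,0],
    [-1,-0.186,0,-0.4,0],
    [-1,-0.186,0,-0.55,0],
    [-1,-0.186,0,-0.6,0],
    [-1,-0.186,0,-0.634,0],
    [-1,-0.186,0,-0.634,0],
    [-1,-0.186,0,-0.634,0]
  ]
}}

```text
time_s: 10.25
position: [0.6553, 0.0198, 0.0858]
tcp_rot: [[-1.0, -0.0, 0.003], [-0.0, 1.0, -0.0], [-0.003, -0.0, -1.0]]
force: [-0.1, -0.8, -1.1]
opening: 0.676
grasp_force: 30.0
```

Emit:
{"name": "step_arm", "arguments": {
  "targets": [
    [-1,-0.009,0,-0.03,0],
    [-1,-0.009,0,-0.06,0],
    [-1,-0.009,0,-0.088,0],
    [-1,-0.009,0,-0.088,0],
    [-1,-0.009,0,-0.088,0],
    [-1,-0.009,0,-0.088,0]
  ]
}}

```text
time_s: 10.85
position: [0.652, 0.02, 0.0621]
tcp_rot: [[-1.0, -0.0, 0.0], [-0.0, 1.0, -0.0], [-0.0, -0.0, -1.0]]
force: [-0.3, 0.1, -0.5]
opening: 0.673
grasp_force: 30.0
```

```bash
python3 - <<'E'
from rig import *
from h import *
c=capture("side"); pickle.dump(c,open("s5.pkl","wb"))
print("lid",circ(c,(78,60,60),(102,255,255),.0895,(300,150,400,250),40)); 
for p in((.652,.0198,.0895),(.652,.0198,.065)): print(proj(c,p))
c=capture("wrist");pickle.dump(c,open("w5.pkl","wb"))
print("lid",circ(c,(78,60,60),(102,255,255),.0895)); s=read_state(); print(s["position"],s["force"],s["moment"])
E
```

```text
lid [([0.5181, -0.1735], 0.0487, 0.0675, (302, 222, 16, 12)), ([0.6344, 0.006], 0.035, 0.0995, (326, 190, 10, 13))]
[335.15096353 193.14803246]
[335.03645768 199.87017516]
lid [([0.6624, 0.0191], 0.0393, 0.0512, (265, 299, 104, 26)), ([0.6514, 0.0194], 0.0591, 0.0652, (251, 195, 132, 73)), ([0.5632, -0.0174], 0.0312, 0.0323, (184, 16, 81, 84))]
[0.65206377 0.02004721 0.06224311] [-0.07974719 -0.06007369  0.14472136] [ 0.07212417 -0.13663196  0.00790664]
```

Emit:
{"name": "step_arm", "arguments": {
  "targets": [
    [-1,0,0,-0.008,0],
    [-1,0,0,-0.016,0],
    [-1,0,0,-0.02,0],
    [-1,0,0,-0.024,0],
    [-1,0,0,-0.024,0]
  ]
}}

```text
time_s: 11.45
position: [0.6518, 0.0201, 0.056]
tcp_rot: [[-1.0, -0.001, 0.0], [-0.001, 1.0, -0.0], [-0.0, -0.0, -1.0]]
force: [-0.7, 0.3, 0.6]
opening: 0.675
grasp_force: 30.0
```

Emit:
{"name": "step_arm", "arguments": {
  "targets": [
    [-1,0,0,-0.004,0],
    [-1,0,0,-0.008,0],
    [-1,0,0,-0.012,0],
    [-1,0,0,-0.012,0]
  ]
}}

```text
time_s: 11.85
position: [0.6521, 0.02, 0.0551]
tcp_rot: [[-1.0, -0.001, 0.001], [-0.001, 1.0, -0.0], [-0.001, -0.0, -1.0]]
force: [-3.5, -0.3, 10.3]
opening: 0.677
grasp_force: 30.0
```

Emit:
{"name": "step_arm", "arguments": {
  "targets": [
    [-1,0,0,-0.001,-0.04],
    [-1,0,0,-0.003,-0.08],
    [-1,0,0,-0.005,-0.12],
    [-1,0,0,-0.0075,-0.16],
    [-1,0,0,-0.0075,-0.16]
  ]
}}

```text
time_s: 12.35
position: [0.6539, 0.0197, 0.053]
tcp_rot: [[-0.875, 0.484, 0.005], [0.484, 0.875, -0.001], [-0.004, 0.002, -1.0]]
force: [0.4, -0.3, 6.7]
opening: 0.676
grasp_force: 30.0
```

```bash
cat > st.py <<'E'
from rig import *
import numpy as np
s=read_state(); R=s["tcp_rot"]; print("pos",s["position"].round(4),"F",s["force"].round(1),"M",s["moment"].round(2),"op",round(s["opening"],3),"yaw",np.degrees(np.arctan2(R[1,0],R[0,0])).round(1),"j6",s["joint_positions"][5].round(1),s["time_s"])
E
python3 st.py
```

```text
pos [0.6539 0.0197 0.053 ] F [ 0.4 -0.3  6.7] M [ 0.06 -0.16 -0.17] op 0.676 yaw 151.1 j6 -69.1 12.35
```

Emit:
{"name": "step_arm", "arguments": {
  "targets": [
    [-1,0.006,0,-0.0025,-0.04],
    [-1,0.006,0,-0.005,-0.08],
    [-1,0.006,0,-0.0075,-0.12],
    [-1,0.006,0,-0.01,-0.16],
    [-1,0.006,0,-0.01,-0.16]
  ]
}}

```text
time_s: 12.85
position: [0.6544, 0.0195, 0.0505]
tcp_rot: [[-0.534, 0.846, 0.003], [0.846, 0.534, -0.001], [-0.002, 0.002, -1.0]]
force: [0.1, -0.2, 9.3]
opening: 0.678
grasp_force: 30.0
```

```bash
python3 st.py
```

```text
pos [0.6544 0.0195 0.0505] F [ 0.1 -0.2  9.3] M [-0.08  0.2  -0.23] op 0.678 yaw 122.3 j6 -40.3 12.85
```

Emit:
{"name": "step_arm", "arguments": {
  "targets": [
    [-1,0,0,-0.0015,-0.03],
    [-1,0,0,-0.003,-0.06],
    [-1,0,0,-0.0045,-0.09],
    [-1,0,0,-0.0045,-0.09]
  ]
}}

```text
time_s: 13.25
position: [0.6537, 0.0198, 0.0492]
tcp_rot: [[-0.277, 0.961, 0.001], [0.961, 0.277, -0.0], [-0.001, 0.001, -1.0]]
force: [-1.5, 0.2, 8.5]
opening: 0.678
grasp_force: 30.0
```

```bash
python3 st.py
```

```text
pos [0.6537 0.0198 0.0492] F [-1.5  0.2  8.5] M [-0.05  0.3  -0.16] op 0.678 yaw 106.1 j6 -24.1 13.25
```

Emit:
{"name": "step_arm", "arguments": {
  "targets": [
    [-1,0,0,-0.002,-0.03],
    [-1,0,0,-0.004,-0.06],
    [-1,0,0,-0.006,-0.09],
    [-1,0,0,-0.006,-0.09]
  ]
}}

```text
time_s: 13.65
position: [0.6538, 0.019, 0.0481]
tcp_rot: [[-0.003, 1.0, 0.001], [1.0, 0.003, -0.003], [-0.003, 0.001, -1.0]]
force: [-3.1, -2.7, 10.3]
opening: 0.677
grasp_force: 30.0
```

```bash
python3 st.py
```

```text
pos [0.6538 0.019  0.0481] F [-3.1 -2.7 10.3] M [-0.38  0.47  0.68] op 0.677 yaw 90.2 j6 -8.1 13.65
```

Emit:
{"name": "step_arm", "arguments": {
  "targets": [
    [-1,0,0,-0.002,-0.03],
    [-1,0,0,-0.002,-0.05],
    [-1,0,0,-0.002,-0.05]
  ]
}}

```text
time_s: 13.95
position: [0.6537, 0.019, 0.0474]
tcp_rot: [[0.152, 0.988, 0.001], [0.988, -0.152, -0.003], [-0.003, 0.002, -1.0]]
force: [-2.0, -1.5, 8.7]
opening: 0.677
grasp_force: 30.0
```

```bash
python3 st.py
```

```text
pos [0.6537 0.019  0.0474] F [-2.  -1.5  8.7] M [-0.39  0.4   0.9 ] op 0.677 yaw 81.3 j6 0.8 13.95
```

Emit:
{"name": "step_arm", "arguments": {
  "targets": [
    [-1,0,0,0.006,0.03],
    [-1,0,0,0.008,0.07],
    [-1,0,0,0.011,0.115],
    [-1,0,0,0.014,0.16],
    [-1,0,0,0.017,0.205],
    [-1,0,0,0.02,0.25],
    [-1,0,0,0.023,0.295],
    [-1,0,0,0.026,0.34],
    [-1,0,0,0.029,0.385],
    [-1,0,0,0.032,0.43],
    [-1,0,0,0.034,0.46],
    [-1,0,0,0.034,0.46]
  ]
}}

```text
time_s: 15.15
position: [0.6537, 0.02, 0.0541]
tcp_rot: [[-0.96, 0.279, 0.001], [0.279, 0.96, -0.0], [-0.001, 0.0, -1.0]]
force: [0.4, -0.2, 0.9]
opening: 0.68
grasp_force: 30.0
```

```bash
python3 st.py
```

```text
pos [0.6537 0.02   0.0541] F [ 0.4 -0.2  0.9] M [ 0.05 -0.2   0.01] op 0.68 yaw 163.8 j6 -81.8 15.15
```

Emit:
{"name": "step_arm", "arguments": {
  "targets": [
    [-1,0,0,0.02,0],
    [-1,0,0,0.05,0],
    [-1,0,0,0.14,0.03],
    [-1,0,0.1,0.14,0.06],
    [-1,0.005,0.25,0.14,0.09],
    [-1,0.005,0.42,0.14,0.09],
    [-1,0.005,0.42,0.1,0.09],
    [-1,0.005,0.42,0.05,0.09],
    [-1,0.005,0.42,0.03,0.09],
    [-1,0.005,0.42,0.03,0.09],
    [-1,0.005,0.42,0.03,0.09]
  ]
}}

```text
time_s: 16.25
position: [0.6546, 0.1237, 0.0612]
tcp_rot: [[-1.0, 0.001, -0.001], [0.001, 1.0, -0.0], [0.001, -0.0, -1.0]]
force: [0.5, 0.6, -0.2]
opening: 0.679
grasp_force: 30.0
```

```bash
python3 - <<'E'
import st
from rig import *
from h import *
c=capture("wrist");pickle.dump(c,open("w6.pkl","wb")); d=pickle.load(open("w5.pkl","rb"))
for q in(d,c): print("lid",circ(q,(78,60,60),(102,255,255),.09,(200,180,430,330)),q["pose"][:3,3])
E
```

```text
pos [0.6546 0.1237 0.0612] F [ 0.5  0.6 -0.2] M [ 0.12 -0.09  0.03] op 0.679 yaw 179.9 j6 -88.8 16.25
lid [([0.6622, 0.0191], 0.0392, 0.051, (265, 299, 104, 26)), ([0.6512, 0.0194], 0.0589, 0.065, (251, 195, 132, 73))] [0.58139359 0.01958352 0.23849622]
lid [([0.6653, 0.123], 0.0372, 0.0504, (264, 299, 106, 26)), ([0.6538, 0.123], 0.0592, 0.0659, (250, 194, 134, 74))] [0.58413362 0.12341448 0.23757794]
```

Emit:
{"name": "step_arm", "arguments": {
  "targets": [
    [-1,0,0.004,-0.008,0],
    [-1,0,0.004,-0.016,0],
    [-1,0,0.004,-0.02,0],
    [-1,0,0.004,-0.024,0],
    [-1,0,0.004,-0.028,0],
    [-1,0,0.004,-0.032,0],
    [-1,0,0.004,-0.032,0]
  ]
}}

```text
time_s: 17.0
position: [0.655, 0.1258, 0.0535]
tcp_rot: [[-1.0, -0.001, 0.001], [-0.001, 1.0, -0.0], [-0.001, -0.0, -1.0]]
force: [1.1, -2.3, -0.7]
opening: 0.677
grasp_force: 30.0
```

```bash
python3 st.py
```

```text
pos [0.655  0.1258 0.0535] F [ 1.1 -2.3 -0.7] M [-0.1  -0.26 -0.02] op 0.677 yaw -180.0 j6 -88.7 17.0
```

Emit:
{"name": "step_arm", "arguments": {
  "targets": [
    [-1,0,-0.003,-0.004,0],
    [-1,0,-0.003,-0.008,0],
    [-1,0,-0.003,-0.012,0],
    [-1,0,-0.003,-0.016,0],
    [-1,0,-0.003,-0.016,0]
  ]
}}

```text
time_s: 17.5
position: [0.6549, 0.1253, 0.0518]
tcp_rot: [[-1.0, -0.001, 0.001], [-0.001, 1.0, -0.0], [-0.001, -0.0, -1.0]]
force: [-3.0, -1.7, 10.3]
opening: 0.678
grasp_force: 30.0
```

```bash
python3 st.py
```

```text
pos [0.6549 0.1253 0.0518] F [-3.  -1.7 10.3] M [0.01 0.34 0.02] op 0.678 yaw -180.0 j6 -88.8 17.5
```

Emit:
{"name": "step_arm", "arguments": {
  "targets": [
    [-1,0,0,-0.001,-0.04],
    [-1,0,0,-0.003,-0.08],
    [-1,0,0,-0.005,-0.12],
    [-1,0,0,-0.0075,-0.16],
    [-1,0,0,-0.0075,-0.16]
  ]
}}

```text
time_s: 18.0
position: [0.6561, 0.1249, 0.0494]
tcp_rot: [[-0.875, 0.484, 0.004], [0.484, 0.875, -0.0], [-0.003, 0.001, -1.0]]
force: [-0.5, -2.1, 6.5]
opening: 0.677
grasp_force: 30.0
```

```bash
python3 st.py
```

```text
pos [0.6561 0.1249 0.0494] F [-0.5 -2.1  6.5] M [-0.22 -0.13 -0.14] op 0.677 yaw 151.1 j6 -59.8 18.0
```

Emit:
{"name": "step_arm", "arguments": {
  "targets": [
    [-1,0.003,0,-0.0022,-0.03],
    [-1,0.003,0,-0.0044,-0.06],
    [-1,0.003,0,-0.0066,-0.09],
    [-1,0.003,0,-0.0066,-0.09]
  ]
}}

```text
time_s: 18.4
position: [0.6562, 0.1245, 0.048]
tcp_rot: [[-0.706, 0.708, 0.002], [0.708, 0.706, -0.001], [-0.002, 0.001, -1.0]]
force: [-1.0, -2.4, 8.7]
opening: 0.678
grasp_force: 30.0
```

```bash
python3 st.py
```

```text
pos [0.6562 0.1245 0.048 ] F [-1.  -2.4  8.7] M [-0.42  0.14 -0.22] op 0.678 yaw 134.9 j6 -43.7 18.4
```

Emit:
{"name": "step_arm", "arguments": {
  "targets": [
    [-1,0,-0.003,-0.0022,-0.03],
    [-1,0,-0.003,-0.0044,-0.06],
    [-1,0,-0.003,-0.0066,-0.09],
    [-1,0,-0.003,-0.0066,-0.09]
  ]
}}

```text
time_s: 18.8
position: [0.656, 0.1241, 0.0466]
tcp_rot: [[-0.48, 0.877, 0.002], [0.877, 0.48, -0.001], [-0.001, 0.001, -1.0]]
force: [-2.3, -1.0, 9.9]
opening: 0.673
grasp_force: 30.0
```

```bash
python3 st.py
```

```text
pos [0.656  0.1241 0.0466] F [-2.3 -1.   9.9] M [-0.28  0.26 -0.25] op 0.673 yaw 118.7 j6 -27.5 18.8
```

Emit:
{"name": "step_arm", "arguments": {
  "targets": [
    [-1,0,0,-0.0022,-0.03],
    [-1,0,0,-0.0044,-0.06],
    [-1,0,0,-0.0066,-0.09],
    [-1,0,0,-0.0066,-0.09]
  ]
}}

```text
time_s: 19.2
position: [0.6559, 0.1241, 0.0452]
tcp_rot: [[-0.216, 0.976, 0.001], [0.976, 0.216, -0.001], [-0.001, 0.001, -1.0]]
force: [-1.9, -0.8, 12.9]
opening: 0.674
grasp_force: 30.0
```

```bash
python3 st.py
```

```text
pos [0.6559 0.1241 0.0452] F [-1.9 -0.8 12.9] M [-0.3   0.38 -0.24] op 0.674 yaw 102.5 j6 -11.3 19.2
```

Emit:
{"name": "step_arm", "arguments": {
  "targets": [
    [-1,0,0,-0.001,-0.03],
    [-1,0,0,-0.003,-0.06],
    [-1,0,0,-0.005,-0.09],
    [-1,0,0,-0.005,-0.09]
  ]
}}

```text
time_s: 19.6
position: [0.6557, 0.1242, 0.044]
tcp_rot: [[0.065, 0.998, 0.001], [0.998, -0.065, -0.0], [-0.0, 0.001, -1.0]]
force: [-2.7, -1.1, 11.9]
opening: 0.676
grasp_force: 30.0
```

```bash
python3 st.py
```

```text
pos [0.6557 0.1242 0.044 ] F [-2.7 -1.1 11.9] M [-0.29  0.46 -0.27] op 0.676 yaw 86.3 j6 4.9 19.6
```

Emit:
{"name": "step_arm", "arguments": {
  "targets": [
    [-1,0,0,-0.0022,-0.03],
    [-1,0,0,-0.0044,-0.06],
    [-1,0,0,-0.0044,-0.09],
    [-1,0,0,-0.0044,-0.09]
  ]
}}

```text
time_s: 20.0
position: [0.6556, 0.1241, 0.0438]
tcp_rot: [[0.34, 0.941, 0.001], [0.941, -0.34, -0.001], [-0.001, 0.001, -1.0]]
force: [-5.4, -2.5, 16.3]
opening: 0.676
grasp_force: 30.0
```

```bash
python3 st.py
```

```text
pos [0.6556 0.1241 0.0438] F [-5.4 -2.5 16.3] M [-0.51  0.67 -0.2 ] op 0.676 yaw 70.1 j6 21.1 20.0
```

Emit:
{"name": "step_arm", "arguments": {
  "targets": [
    [-1,0,0,0.002,-0.03],
    [-1,0,0,0.002,-0.06],
    [-1,0,0,0.002,-0.06]
  ]
}}

```text
time_s: 20.3
position: [0.6554, 0.1242, 0.0439]
tcp_rot: [[0.51, 0.86, 0.001], [0.86, -0.51, -0.001], [-0.0, 0.001, -1.0]]
force: [-4.4, -1.7, 15.1]
opening: 0.68
grasp_force: 30.0
```

```bash
python3 st.py
```

```text
pos [0.6554 0.1242 0.0439] F [-4.4 -1.7 15.1] M [-0.41  0.59 -0.24] op 0.68 yaw 59.3 j6 31.9 20.3
```

Emit:
{"name": "step_arm", "arguments": {
  "targets": [
    [-1,0,0,0.008,0],
    [1,0,0,0.008,0],
    [1,0,0,0.008,0],
    [1,0,0,0.008,0],
    [1,0,0,0.008,0],
    [1,0,0,0.008,0],
    [1,0,0,0.05,0],
    [1,0,0,0.12,0.1],
    [1,0,0,0.3,0.15],
    [1,0,0,0.4,0.2],
    [1,0.1,0,0.4,0.25],
    [1,0.2,0,0.4,0.3],
    [1,0.2,0,0.4,0.35],
    [1,0.2,0,0.4,0.4],
    [1,0.2,0,0.4,0.45],
    [1,0.2,0,0.4,0.5],
    [1,0.2,0,0.4,0.55],
    [1,0.2,0,0.4,0.6],
    [1,0.2,0,0.4,0.65],
    [1,0.2,0,0.4,0.67]
  ]
}}

```text
time_s: 22.3
position: [0.7053, 0.1246, 0.1417]
tcp_rot: [[-0.989, 0.148, 0.001], [0.148, 0.989, 0.0], [-0.001, 0.0, -1.0]]
force: [0.8, -0.7, 0.1]
opening: 1.0
grasp_force: 0.0
```

```bash
python3 - <<'E'
import st
from rig import *
from h import *
T=((78,60,60),(102,255,255))
for n in("wrist","side","top"):
    c=capture(n); pickle.dump(c,open(n+"7.pkl","wb"))
    for z in(.073,.076):
        print(n,z,circ(c,*T,z,None if n=="wrist" else ((300,150,400,250) if n=="side" else (225,150,270,200)),40))
c=pickle.load(open("wrist7.pkl","rb")); s=pickle.load(open("side7.pkl","rb"))
a=cv2.resize(c["color"],(500,312)); b=cv2.resize(s["color"][170:240,300:375],(290,271),interpolation=cv2.INTER_CUBIC)
b=cv2.copyMakeBorder(b,0,41,0,0,0); cv2.imwrite("pics/f.png",np.hstack([a,b])[:,:,::-1])
E
```

```text
pos [0.7053 0.1246 0.1417] F [ 0.8 -0.7  0.1] M [ 0.11 -0.17  0.02] op 1.0 yaw 171.5 j6 -80.4 22.3
wrist 0.073 [([0.6558, 0.1243], 0.0588, 0.0601, (263, 93, 87, 89)), ([0.5704, -0.0018], 0.0385, 0.0438, (67, 8, 64, 61))]
wrist 0.076 [([0.6556, 0.1244], 0.0581, 0.0594, (263, 93, 87, 89)), ([0.5712, -0.0001], 0.038, 0.0433, (67, 8, 64, 61))]
side 0.073 [([0.525, -0.1457], 0.0497, 0.07, (302, 222, 16, 12)), ([0.648, 0.1068], 0.0689, 0.1001, (318, 181, 18, 13))]
side 0.076 [([0.5238, -0.1508], 0.0494, 0.0697, (302, 222, 16, 12)), ([0.6462, 0.1006], 0.0686, 0.0997, (318, 181, 18, 13))]
top 0.073 [([0.6553, 0.1158], 0.039, 0.0646, (245, 158, 15, 26))]
top 0.076 [([0.6549, 0.1154], 0.0389, 0.0644, (245, 158, 15, 26))]
```

View pics/f.png

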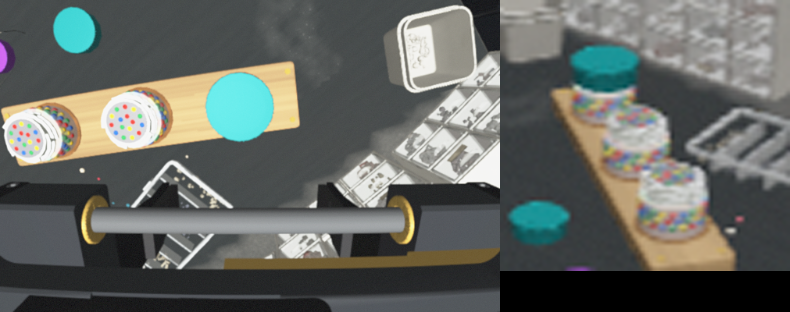

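Emit:
{"name": "step_arm", "arguments": {
  "targets": [
    [-1,-0.1,0,0,0.047],
    [-1,-0.2,0,0,0.047],
    [-1,-0.2,0,0,0.047],
    [-1,-0.2,0,0,0.047],
    [-1,-0.2,0,0,0.047],
    [-1,-0.2,0,0,0.047],
    [-1,-0.2,0,0,0.047],
    [-1,-0.2,0,0,0.047],
    [-1,-0.2,0,-0.05,0.047],
    [-1,-0.2,0,-0.1,0.047],
    [-1,-0.2,0,-0.15,0.047],
    [-1,-0.2,0,-0.2,0.047],
    [-1,-0.2,0,-0.24,0.047],
    [-1,-0.2,0,-0.26,0.047],
    [-1,-0.2,0,-0.27,0.047],
    [-1,-0.2,0,-0.28,0.047],
    [-1,-0.2,0,-0.28,0.047]
  ]
}}

```text
time_s: 24.15
position: [0.6554, 0.1246, 0.0709]
tcp_rot: [[-1.0, 0.007, 0.0], [0.007, 1.0, -0.0], [-0.0, -0.0, -1.0]]
force: [-0.2, -0.2, -0.7]
opening: 0.002
grasp_force: 0.0
```

Emit:
{"name": "step_arm", "arguments": {
  "targets": [
    [-1,0,0,-0.004,0],
    [-1,0,0,-0.008,0],
    [-1,0,0,-0.012,0],
    [-1,0,0,-0.012,0]
  ]
}}

```text
time_s: 24.55
position: [0.6552, 0.1246, 0.0678]
tcp_rot: [[-1.0, 0.007, -0.0], [0.007, 1.0, -0.0], [0.0, -0.0, -1.0]]
force: [-1.0, -0.5, -0.8]
opening: 0.008
grasp_force: 0.0
```

Emit:
{"name": "step_arm", "arguments": {
  "targets": [
    [-1,0,0,-0.004,0],
    [-1,0,0,-0.008,0],
    [-1,0,0,-0.012,0],
    [-1,0,0,-0.016,0],
    [-1,0,0,-0.016,0]
  ]
}}

```text
time_s: 25.05
position: [0.6551, 0.1246, 0.0636]
tcp_rot: [[-1.0, 0.007, -0.0], [0.007, 1.0, 0.0], [0.0, -0.0, -1.0]]
force: [0.2, 0.0, 0.3]
opening: 0.004
grasp_force: 0.0
```

Emit:
{"name": "step_arm", "arguments": {
  "targets": [
    [-1,0,0,-0.004,0],
    [-1,0,0,-0.008,0],
    [-1,0,0,-0.012,0],
    [-1,0,0,-0.016,0],
    [-1,0,0,-0.016,0]
  ]
}}

```text
time_s: 25.55
position: [0.6553, 0.1246, 0.0598]
tcp_rot: [[-1.0, 0.007, 0.0], [0.007, 1.0, -0.0], [-0.0, -0.0, -1.0]]
force: [0.4, -0.3, 0.1]
opening: 0.006
grasp_force: 0.0
```

Emit:
{"name": "step_arm", "arguments": {
  "targets": [
    [-1,0,0,-0.004,0],
    [-1,0,0,-0.008,0],
    [-1,0,0,-0.012,0],
    [-1,0,0,-0.016,0],
    [-1,0,0,-0.016,0]
  ]
}}

```text
time_s: 26.05
position: [0.6554, 0.1245, 0.0596]
tcp_rot: [[-1.0, 0.006, 0.001], [0.006, 1.0, -0.0], [-0.001, -0.0, -1.0]]
force: [-4.8, -0.4, 17.7]
opening: 0.008
grasp_force: 8.7
```

Emit:
{"name": "step_arm", "arguments": {
  "targets": [
    [-1,0,0,0.06,0],
    [-1,0,0,0.14,0],
    [-1,0.087,-0.2,0.14,0],
    [-1,0.087,-0.35,0.14,0],
    [-1,0.087,-0.418,0.14,0],
    [-1,0.087,-0.418,0.1,0],
    [-1,0.087,-0.418,0.05,0],
    [-1,0.087,-0.418,0.02,0],
    [-1,0.087,-0.418,0.01,0],
    [-1,0.087,-0.418,0.0,0],
    [-1,0.087,-0.418,0.0,0]
  ]
}}

```text
time_s: 27.15
position: [0.6768, 0.021, 0.0554]
tcp_rot: [[-1.0, 0.006, -0.001], [0.006, 1.0, 0.0], [0.001, 0.0, -1.0]]
force: [0.3, -0.2, 0.4]
opening: 0.005
grasp_force: 0.0
```

Emit:
{"name": "step_arm", "arguments": {
  "targets": [
    [-1,0,0,-0.004,0],
    [-1,0,0,-0.008,0],
    [-1,0,0,-0.01,0],
    [-1,0,0,-0.01,0]
  ]
}}

```text
time_s: 27.55
position: [0.6771, 0.02, 0.0535]
tcp_rot: [[-1.0, 0.007, 0.0], [0.007, 1.0, -0.0], [-0.0, -0.0, -1.0]]
force: [-0.1, -0.2, 0.6]
opening: 0.003
grasp_force: 0.0
```

Emit:
{"name": "step_arm", "arguments": {
  "targets": [
    [-1,0,0,-0.003,0],
    [-1,0,0,-0.006,0],
    [-1,0,0,-0.009,0],
    [-1,0,0,-0.012,0],
    [-1,0,0,-0.012,0]
  ]
}}

```text
time_s: 28.05
position: [0.6771, 0.02, 0.0516]
tcp_rot: [[-1.0, 0.007, 0.0], [0.007, 1.0, -0.0], [-0.0, -0.0, -1.0]]
force: [-1.7, 0.8, 6.0]
opening: 0.006
grasp_force: 3.2
```

Emit:
{"name": "step_arm", "arguments": {
  "targets": [
    [-1,0,0,0.1,0],
    [-1,0,0,0.25,0],
    [-1,0,0,0.4,0],
    [-1,0,0,0.6,0],
    [-1,0,0,0.6,0],
    [-1,0,0,0.6,0]
  ]
}}

```text
time_s: 28.65
position: [0.6779, 0.02, 0.2023]
tcp_rot: [[-1.0, 0.007, 0.004], [0.007, 1.0, -0.001], [-0.004, -0.0, -1.0]]
force: [0.6, 0.2, -0.4]
opening: 0.006
grasp_force: 0.0
```

```bash
python3 -c "
from rig import *
print(hand_in())"
```

```text
the job is handed in; nothing more can be done
None
```

I handed the job in with the teal lid screwed home on the pot at the board's +y end: a touch probe put its top about 8.1 mm above the rim (8 mm is fully home). It had jammed on the middle pot, and I did not try the third; the hand-in returned no verdict.

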